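Twist the bayonet cap onto the domino jar

ROBOT

A 6-joint arm with a two-finger parallel gripper is mounted at the origin on the work surface. World frame = base frame: x ahead of the robot, y to its left, z up, the work surface at z = 0. Lengths are in mm, angles in rad, forces in N, time in s.
With the tool pointing down it reaches from about 325 to 875 mm from the base axis. Payload 4.4 kg.
Tool frame: the origin (TCP) lies on the centre line of the jaws, within the pads' length; the fingertips stand 11 mm ahead of it and the grasp point (between the pads) lies 8 mm behind it; z points along the fingers, y is the direction in which the jaws open and shut (so a half turn about z gives the same grasp; the last joint's range is limited). The gripper opens to 85 mm and grips with 20 to 120 N. Pads are 22 mm wide; open, the fingers measure 114 mm over their backs; the gripper's body (76 mm by 85 mm) begins 54 mm behind the grasp point. The pads swing forward as they close: fully open they stand 13 mm farther back than shut.
Start: joints at [-1.29, 0.207, 1.542, -0, 1.393, -0.15], TCP at [240.107, -522.471, 213.282] pointing down, gripper open.
Joint ranges: [-2.73, 2.73], [-0.86, 2.22], [0.23, 2.46], [-1.11, 4.25], [0.08, 2.63], [-2.82, 2.82]. Speed limits (rad/s): [2.79, 2.79, 3.14, 3.14, 3.14, 3.14].

INTERFACE

Orientations are given as [roll, pitch, yaw] about the fixed x, y, z axes, in that order (R = Rz(yaw) Ry(pitch) Rx(roll)).
In Python, from plant import ctrl gives the robot as it stands. The module is installed in compiled form; this text tells all that it offers.
- The arm moves only by the tool servo_tool, never from a script. Its argument "steps" is one flat list of numbers, 6 for each row, row after row: the shift along the tool's x, y, z in m, then the turn, a rotation vector about the tool's x, y, z in rad. In form: [dx, dy, dz, wx, wy, wz, dx, dy, dz, wx, wy, wz, ...]. A call has 1 to 12 rows; each row shifts and turns the commanded pose from where the row before left it, along the tool's axes as they then stand; what a row does not reach is not made up. A row lasts 1/8 s, in which the tool goes at most 62.5 mm and 10.7 degrees, less where a joint would pass 70% of its speed; a pose out of reach is approached as far as the arm can. A call with a gripper value outside its range is refused whole. "claw" is the opening in per cent of the stroke, from 0 (shut) to 100 (fully open), set as the call begins (left out, the last holds). The fingers move at their own pace and stop on an object; the grip force is fixed at half the most. Time passes only in rows, so rows that do not move let the fingers close. It gives the time, the measured TCP pose, the force and the opening at its end, in the units of the state.
- ctrl.observe(): the state, without advancing time (a new reading comes with each control period).
- ctrl.read_camera(name): name is "scene" or "top"; returns a dict with "img" (400x640x3 uint8, blue, green, red), "K" (3x3 intrinsics, pixels), "T" (4x4, takes a point from camera to world coordinates). Camera axes: x right, y down, z forward; pixel columns grow to the right and rows downward; lengths in mm; the calibration is good to about 2 mm. A picture is of the moment at which its call begins. There is no depth.
- ctrl.finish_job(): hands the job in, once; it reports no verdict.
Trained networks look in the newest picture that a camera, given by its name, has taken for a name from the list of things; names that differ only in an ending like _2 or _b are one class to them, and where a whole thing is asked for, a point or a joint stands for the part that bears it (a point fixed in the world has none). Each returns a list of dicts, best first, with "p" (0 to 1); they miss things now and then, are a little off and sometimes report something else, mostly with a low value. They report only what shows in the picture. A call takes as long as a camera call. They do not tell look-alikes from the thing itself.
- ctrl.silhouettes(camera, name): "region" (400x640 bool, what is visible of it) and "at" ([column, row] in pixels, amid what is visible of it).
The state is a dict: "clock": time; "joints": joint angles; "joint_velocities": joint speeds; "joint_torque": joint torques, N m; "position": TCP position; "tool_rot": TCP orientation; "ft_force": force on the tool from outside, world axes, zero at the start; "wrist_torque": the same for the moment, N m; "opening": finger opening in mm.
Only numpy, scipy, OpenCV 4.12 (cv2) and the standard library are available. Lean on these libraries where they do the work, as an engineer would, in place of code of your own. Each camera call takes 0.05 s, during which the arm holds its last target.

TASK

Close the open orange domino jar: pick up the orange cap with the two ears by its beech grip, lower it into the jar's collar so that the ears go down through the two gaps, twist it clockwise (seen from above) until it stops tight under the ramps, and let go. Leave the plain blue lid where it is.

Things in the scene. Friction and masses are not known exactly. Their poses are not given: they have to be found in the camera images.
- cap_grip (a point): Loose orange cap, 96 mm tall, upright; this is the centre of its beech grip, 66 mm above its underside. Grip: blade 64 mm long (x), 16 thick (y), 64 tall, top 30 mm above this point. Disc 80 mm wide, underside 42 mm below this point; two ears 26 mm wide stick out along +x and -x, in line with the grip, 112 mm tip to tip. Tapered plug below, 24 mm tall, foot 50 mm wide. A half turn is the same.
- jar: Fixed open orange jar, 138 mm wide, 128 mm tall; origin at the centre of its underside, z up. Its collar has two gaps 60 degrees wide, centred on the jar's +x and -x, where the ears go down (give or take 12 degrees), and white ramps and yellow stops between them, 47 mm from the axis. Turned clockwise from above, the ears meet the ramps after 16 degrees and a solid stop at 66; counterclockwise is blocked.
- jar_seat (a point): Centre of the jar's round mouth, 66 mm wide, 112 mm above the jar's origin, level with the top of its grey sprung seal when free. The cap's disc rests on the seal, cap_grip then being 42 mm above this point; the twist draws the cap down another 3.5 mm against the spring (0.8 N/mm, 1.6 N at first), takes under 0.4 N m, and stays where left.
- blue_lid_grip (a point): Bystander: plain blue lid, 110 mm wide, without ears, same height and beech grip as the cap; this is the grip's centre, 66 mm above its underside. It does not fit the jar and must stay where it is.
Things that resemble listed ones, but are neither listed nor needed, are in the scene too. Leave any turquoise look-alike of the part that bears cap_grip alone. What is shaped like the jar but pink is not meant.

How it is judged (in metres and radians):
On the way:
1. the cap sits down in the jar's collar, its ears below the top of the collar (z of cap_grip in the frame of jar below 0.16 m and horizontal distance between cap_grip and jar below 0.012 m), for 0.1 s.
At the end, for the whole second after the job is handed in: The cap sits upright (within 6 degrees) and centred (within 12 mm) in the jar's collar, turned at least 49 degrees clockwise from the gaps and drawn down by the ramps at least 1.8 mm below its untwisted height (full travel about 3.5 mm at 66 degrees), and stays so when let go (z of cap_grip in the frame of jar between 0.145 and 0.1522 m and horizontal distance between cap_grip and jar below 0.012 m and angle between cap_grip's own z axis and vertical below 0.1 rad and angle between the x axis of cap_grip and the x axis of jar, either way round above 0.85 rad); the robot touches nothing.
It fails at once if the blue lid is moved by more than 30 mm (distance of blue_lid_grip from where it was at the start of the episode above 0.03 m).
It also fails if it takes over 48 s, if anything falls off the work surface, if the arm or the gripper's body presses on something with over 40 N, if the wrist force passes 120 N, or if a joint passes its speed limit or range.

## Working session

There is one attempt and no reset: what is moved stays moved. The work goes in short steps, Python scripts to look and compute and a tool call to move; the robot and the scene stay as the last step left them, time stands still between calls to the robot, and variables do not carry over. Pictures are saved under pics/ and viewed, and the job is handed in when it is done.

Besides the shell and the picture viewer there is one more tool, called after "Request:" as name(argument=value, ...) on one line, values as JSON. servo_tool: Moves the arm, as the interface text tells. Its arguments: {"type":"object","properties":{"steps":{"type":"array"},"claw":{"type":"number"}},"required":["steps"]}

```bash
mkdir -p pics; python3 - <<'E'
from plant import ctrl
import cv2,numpy as np
print(ctrl.observe())
for c in("scene","top"):
    r=ctrl.read_camera(c);cv2.imwrite(f"pics/{c}0.png",r["img"]);print(c,r["K"],r["T"].round(3))
    for n in("cap_grip","jar","jar_seat","blue_lid_grip"):
        try:
            for d in ctrl.silhouettes(c,n):
                ys,xs=np.nonzero(d["region"]);print(c,n,round(d["p"],2),d["at"],len(xs),xs.min(),xs.max(),ys.min(),ys.max())
        except Exception as e:print(n,e)
E
```

```text
{'clock': 0.0, 'joints': array([-1.29046504e+00,  2.07436700e-01,  1.54299522e+00,  1.27597884e-05,
        1.39348905e+00, -1.50497170e-01]), 'joint_velocities': array([-0.00022673, -0.00156815, -0.00068869, -0.00017302, -0.00058067,
       -0.0010359 ]), 'joint_torque': array([ 4.51405240e-04, -3.83028889e+01, -2.91597641e+01, -1.67036719e-04,
        1.05184800e-02,  1.62048354e-05]), 'position': array([ 239.90101574, -521.66807899,  212.09676045]), 'tool_rot': array([-3.13929254e+00, -3.61495556e-04,  4.30825778e-01]), 'ft_force': array([0.04152461, 0.63283693, 0.6026577 ]), 'wrist_torque': array([-0.04072587, -0.03207798,  0.01343878]), 'opening': 85.30408920665735}
scene [[481.08196228   0.         329.17316262]
 [  0.         481.08196228 193.90157417]
 [  0.           0.           1.        ]] [[ 2.420000e-01  8.250000e-01 -5.100000e-01  1.116993e+03]
 [ 9.700000e-01 -2.070000e-01  1.240000e-01 -6.661500e+01]
 [-4.000000e-03 -5.250000e-01 -8.510000e-01  1.206367e+03]
 [ 0.000000e+00  0.000000e+00  0.000000e+00  1.000000e+00]]
scene cap_grip 0.94 [454.6, 181.1] 674 441 468 163
[... 356 characters left out ...]
0.         318.91876163]
 [  0.         369.29669348 195.30544763]
 [  0.           0.           1.        ]] [[ 1.60000e-02 -9.96000e-01  8.40000e-02  3.76697e+02]
 [-9.99000e-01 -1.90000e-02 -3.00000e-02  8.53180e+01]
 [ 3.10000e-02 -8.40000e-02 -9.96000e-01  9.47451e+02]
 [ 0.00000e+00  0.00000e+00  0.00000e+00  1.00000e+00]]
top cap_grip 0.85 [215.8, 178.5] 946 198 238 164 196
top cap_grip 0.76 [150.3, 189.1] 1038 137 169 166 210
top jar 0.7 [345.7, 164.2] 3490 312 377 127 195
top jar 0.66 [326.9, 242.5] 3223 295 359 212 275
top jar_seat 0.9 [325.9, 241.6] 3258 295 359 211 275
top jar_seat 0.56 [344.8, 157.7] 3512 311 376 127 196
top blue_lid_grip 0.75 [459.4, 185.4] 1531 438 481 161 204
```

```bash
python3 - <<'E'
import cv2,numpy as np
s=cv2.imread("pics/scene0.png");t=cv2.imread("pics/top0.png")
cv2.imwrite("pics/both0.png",cv2.resize(np.vstack([s[110:300,150:500],t[100:290,130:480]]),None,fx=1.55,fy=1.55,interpolation=cv2.INTER_CUBIC))
cv2.imwrite("pics/cropa.png",np.hstack([cv2.resize(s[150:220,380:480],(400,280),interpolation=2),cv2.resize(t[155:225,130:230+10][:, :100],(400,280),interpolation=2)]))
cv2.imwrite("pics/cropj.png",np.hstack([cv2.resize(s[130:280,260:350],(348,580),interpolation=2),cv2.resize(t[120:280,290:382],(334,580),interpolation=2)]))
E
```

```text
(no output)
```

View pics/both0.png

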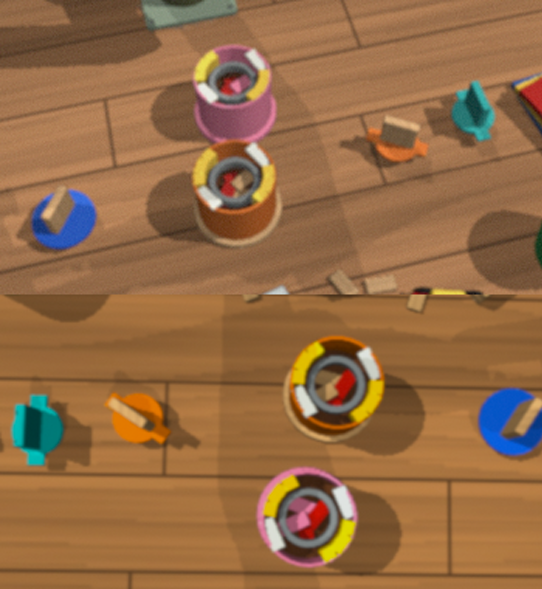

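View pics/cropa.png

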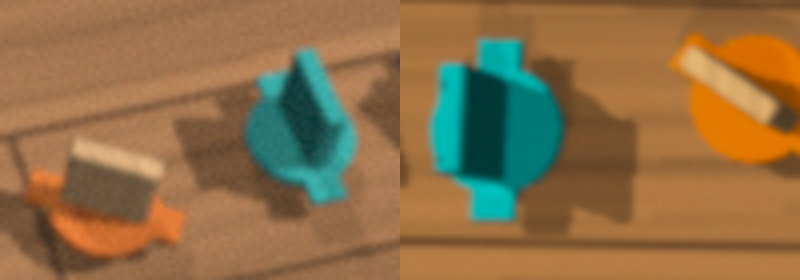

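View pics/cropj.png

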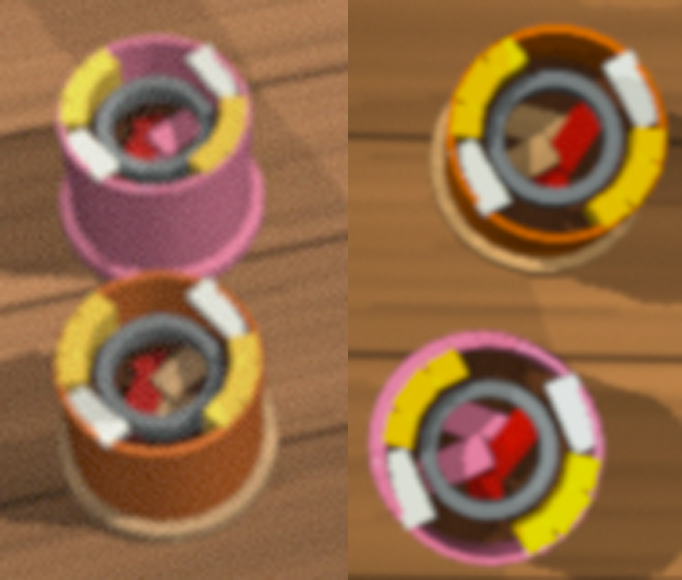

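Orange cap with beech grip: scene (403,202), top (216,178). It fits the description, and the turquoise eared part at scene (454,181), top (150,189) is the look-alike. The orange jar is at scene (302,234), top (346,162), and the pink one at scene (301,172), top (326,242) is not meant. The blue lid is at top (459,185). The enlarged crops confirm these. Next I measure the poses.

```bash
cat > h.py <<'E'
import cv2,numpy as np
from plant import ctrl
from scipy.optimize import minimize
def proj(P,c):
    Ti=np.linalg.inv(c["T"]);q=np.asarray(P,float)@Ti[:3,:3].T+Ti[:3,3];q=q@c["K"].T;return q[:,:2]/q[:,2:]
def back(uv,z,c):
    d=c["T"][:3,:3]@np.linalg.inv(c["K"])@np.r_[uv,1.];o=c["T"][:3,3];return o+d*(z-o[2])/d[2]
def rect(c,cx,cy,z,half=80,n=320):
    # rows down = -x world, cols right = -y world
    g=np.linspace(-half,half,n);Y,X=np.meshgrid(cy-g,cx-g)
    uv=proj(np.c_[X.ravel(),Y.ravel(),np.full(X.size,z)],c).astype(np.float32)
    return cv2.remap(c["img"],uv[:,0].reshape(n,n),uv[:,1].reshape(n,n),cv2.INTER_LINEAR)
t=np.linspace(0,2*np.pi,40,endpoint=False)
def ring(r,z):return np.c_[r*np.cos(t),r*np.sin(t),0*t+z]
def box(a,b,z0,z1):return np.array([[sx*a/2,sy*b/2,z] for sx in(-1,1) for sy in(-1,1) for z in(z0,z1)])
CAP=[np.r_[ring(25,0),ring(32,24)],np.r_[ring(40,24),ring(40,32)],box(112,26,24,32),box(64,16,32,96)]
def sil(parts,x,y,z,yaw,c,S=4):
    m=np.zeros((400*S,640*S),np.uint8);co,si=np.cos(yaw),np.sin(yaw);R=np.array([[co,-si,0],[si,co,0],[0,0,1]])
    for p in parts:
        h=cv2.convexHull(((proj(p@R.T+[x,y,z],c)+.5)*S-.5).round().astype(np.int32));cv2.fillConvexPoly(m,h,255)
    return cv2.resize(m,(640,400),interpolation=cv2.INTER_AREA)/255.
E
python3 - <<'E'
from h import *
C={k:ctrl.read_camera(k) for k in("scene","top")}
# cap
M={}
for k,a in(("scene",(403,202)),("top",(216,178))):
    for d in ctrl.silhouettes(k,"cap_grip"):
        if np.hypot(d["at"][0]-a[0],d["at"][1]-a[1])<12:
            M[k]=d["region"].astype(float); print(k,"cap",back(d["at"],50,C[k]).round(1))
best=None
def cost(p,ks):return sum(np.abs(sil(CAP,p[0],p[1],0,p[2],C[k])-M[k]).sum() for k in ks)
x0=back((216,178),40,C["top"])
for ks in(["scene","top"],["scene"],["top"]):
  best=None
  for yaw in np.arange(0,np.pi,np.pi/6):
    r=minimize(cost,[x0[0],x0[1],yaw],args=(ks,),method="Nelder-Mead",options=dict(initial_simplex=[[x0[0]+a,x0[1]+b,yaw+g] for a,b,g in((0,0,0),(15,0,0),(0,15,0),(0,0,.3))],xatol=.05,fatol=.5))
    if best is None or r.fun<best.fun:best=r
  print(ks,best.x.round(3),best.fun)
  if len(ks)==2:p=best.x
# jar
j=back((345,161),120,C["top"]);print("jar~",j)
cv2.imwrite("pics/rect.png",np.hstack([rect(C[k],j[0],j[1],128) for k in C]))
for k in C:
    im=C[k]["img"].copy()
    e=(sil(CAP,p[0],p[1],0,p[2],C[k])>.5).astype(np.uint8)
    u=proj([[p[0],p[1],50]],C[k])[0].astype(int)
    cr=cv2.resize(im[u[1]-35:u[1]+35,u[0]-50:u[0]+50],None,fx=4,fy=4,interpolation=2);ee=cv2.resize(e[u[1]-35:u[1]+35,u[0]-50:u[0]+50],None,fx=4,fy=4)
    cs,_=cv2.findContours(ee,0,1);cv2.drawContours(cr,cs,-1,(255,0,0),1);cv2.imwrite(f"pics/fit_{k}.png",cr)
cv2.imwrite("pics/fit.png",np.hstack([cv2.imread(f"pics/fit_{k}.png") for k in C]))
np.savez("cams.npz",**{k+"_"+a:C[k][a] for k in C for a in("img","K","T")})
E
```

```text
scene cap [497.  297.5  50. ]
top cap [491.3 305.5  50. ]
['scene', 'top'] [488.896 309.823   0.976] 122.92549019607844
['scene'] [487.19  310.809   0.979] 58.345098039215685
['top'] [489.274 309.778   0.97 ] 47.34901960784313
jar~ [526.17694533   2.69631723 120.        ]
```

View pics/fit.png

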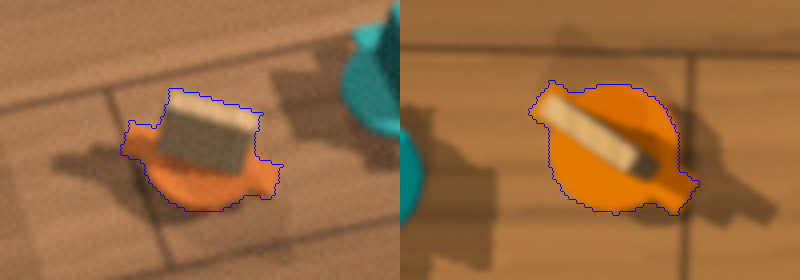

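View pics/rect.png

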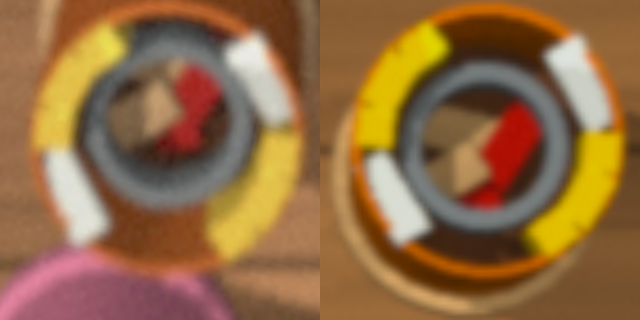

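```bash
python3 - <<'E'
from h import *
from scipy.optimize import least_squares
d=np.load("cams.npz");C={k:{a:d[k+"_"+a] for a in("img","K","T")} for k in("scene","top")}
x0=np.array([535,-2])
pts={}
for k in C:
    for z in (128,):
        R=rect(C[k],x0[0],x0[1],z,80,640);hsv=cv2.cvtColor(R,cv2.COLOR_BGR2HSV)
        yel=cv2.inRange(hsv,(20,110,120),(34,255,255));wh=cv2.inRange(hsv,(0,0,165),(180,70,255))
        out=[]
        for nm,m in(("y",yel),("w",wh)):
            m=cv2.morphologyEx(m,cv2.MORPH_OPEN,np.ones((7,7)))
            n,l,s,c=cv2.connectedComponentsWithStats(m)
            for i in np.argsort(-s[1:,4])[:3]+1:
                X=x0[0]+80-c[i][1]/4;Y=x0[1]+80-c[i][0]/4
                u=proj([[X,Y,z]],C[k])[0]; out.append((nm,s[i,4]/16.,round(X,1),round(Y,1)));pts.setdefault((k,nm),[]).append((X,Y,u))
        print(k,out)
# triangulate pairs
for nm in "yw":
    for a in pts[("scene",nm)][:2]:
        b=min(pts[("top",nm)][:3],key=lambda b:np.hypot(a[0]-b[0],a[1]-b[1]))
        f=lambda p:np.r_[proj([p],C["scene"])[0]-a[2],proj([p],C["top"])[0]-b[2]]
        r=least_squares(f,[535,0,128]);print(nm,r.x.round(1),r.fun.round(2))
# grey ring, z=112 : outer edge
for k in C:
    R=rect(C[k],x0[0],x0[1],112,80,640);hsv=cv2.cvtColor(R,cv2.COLOR_BGR2HSV)
    cv2.imwrite(f"pics/r112{k}.png",R)
    g=cv2.inRange(hsv,(0,0,85),(180,75,160));g=cv2.morphologyEx(g,cv2.MORPH_OPEN,np.ones((9,9)))
    n,l,s,c=cv2.connectedComponentsWithStats(g);i=1+np.argmax(s[1:,4])
    ys,xs=np.nonzero(l==i);(cc,rr)=cv2.minEnclosingCircle(np.c_[xs,ys].astype(np.float32))
    print(k,"ring",x0[0]+80-cc[1]/4,x0[1]+80-cc[0]/4,rr/4,"bbox ctr",x0[0]+80-(ys.min()+ys.max())/8,x0[1]+80-(xs.min()+xs.max())/8)
    cv2.imwrite(f"pics/r112{k}.png",np.hstack([R,cv2.cvtColor((l==i).astype(np.uint8)*255,8)])[::2,::2])
E
python3 -c "
import cv2,numpy as np
cv2.imwrite('pics/ring.png',cv2.resize(np.vstack([cv2.imread('pics/r112%s.png'%k) for k in('scene','top')]),(600,600)))"
```

```text
scene [('y', np.float64(1684.0625), np.float64(509.6), np.float64(-44.8)), ('y', np.float64(1330.6875), np.float64(563.8), np.float64(44.1)), ('w', np.float64(839.5625), np.float64(506.9), np.float64(45.7)), ('w', np.float64(723.4375), np.float64(567.3), np.float64(-47.0))]
top [('y', np.float64(1593.5625), np.float64(509.2), np.float64(-47.8)), ('y', np.float64(1487.25), np.float64(564.1), np.float64(44.8)), ('w', np.float64(721.5), np.float64(565.1), np.float64(-47.8)), ('w', np.float64(678.6875), np.float64(506.6), np.float64(45.3))]
y [509.4 -46.4 128.6] [-0.66 -0.04 -0.56 -0.14]
y [564.   44.5 128.2] [ 0.17 -0.01  0.15  0.03]
w [506.7  45.5 127.7] [-0.09  0.   -0.07 -0.02]
w [565.8 -47.6 125.6] [-0.28 -0.01 -0.25 -0.06]
scene ring 540.6457977294922 -4.0789031982421875 49.109703063964844 bbox ctr 537.125 -3.75
top ring 530.75 3.625 51.13480758666992 bbox ctr 534.0 1.125
```

View pics/ring.png

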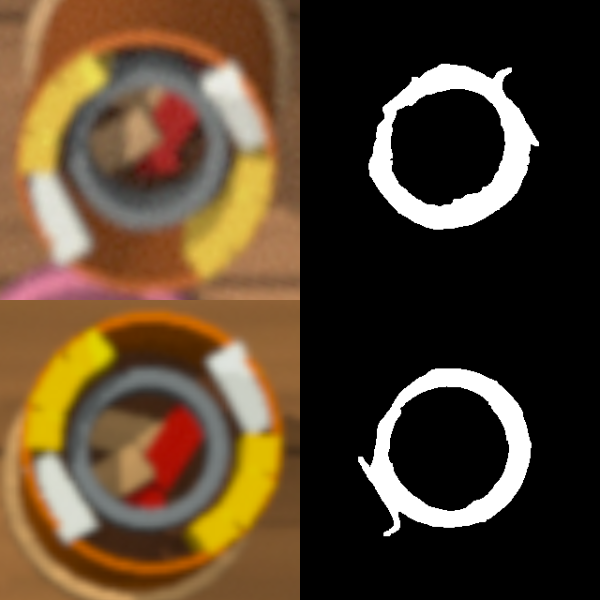

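```bash
python3 - <<'E'
from h import *
d=np.load("cams.npz");C={k:{a:d[k+"_"+a] for a in("img","K","T")} for k in("scene","top")}
for k in C:
    ctr=(536.5,-1.3)
    for r in (44,47,50,53,56):
        a=np.deg2rad(np.arange(0,360,1.))
        uv=proj(np.c_[ctr[0]+r*np.cos(a),ctr[1]+r*np.sin(a),0*a+128],C[k]).astype(np.float32)
        px=cv2.remap(C[k]["img"],uv[None,:,0],uv[None,:,1],cv2.INTER_LINEAR)
        h=cv2.cvtColor(px,cv2.COLOR_BGR2HSV)
        y=(cv2.inRange(h,(19,110,120),(34,255,255))>0)[0];w=(cv2.inRange(h,(0,0,165),(180,75,255))>0)[0]
        def runs(m):
            e=np.flatnonzero(np.diff(m.astype(int)));return e.tolist()
        print(k,r,"y",runs(y),"w",runs(w))
E
```

```text
scene 44 y [207, 264] w []
scene 47 y [27, 94, 204, 275] w [106, 129]
scene 50 y [22, 94, 202, 277] w [96, 140, 282, 324]
scene 53 y [22, 94, 202, 276] w [96, 144, 277, 325]
scene 56 y [22, 94, 203, 276] w [95, 145, 277, 325]
top 44 y [] w []
top 47 y [26, 93, 206, 274] w [292, 302]
top 50 y [22, 97, 202, 275] w [103, 139, 276, 322]
top 53 y [22, 96, 201, 274] w [97, 144, 275, 324]
top 56 y [22, 96, 202, 274] w [97, 144, 275, 323]
```

Poses found: cap at (489, 310) with yaw 56°, jar at (536.5, −1.2) with yaw −6.5°. To keep joint 6 in range through the twist, I grasp with the tool yaw at 236°. First I move across.

Request:
servo_tool(steps=[0.0382,-0.0435,-0.004,0,0,0,0.0382,-0.0435,-0.004,0,0,0,0.0382,-0.0435,-0.004,0,0,0,0.0382,-0.0435,-0.004,0,0,0,0.0382,-0.0435,-0.004,0,0,0,0.0382,-0.0435,-0.004,0,0,0,0.0382,-0.0435,-0.004,0,0,0,0.0382,-0.0435,-0.004,0,0,0,0.0382,-0.0435,-0.004,0,0,0,0.0382,-0.0435,-0.004,0,0,0,0.0382,-0.0435,0,0,0,0,0.0382,-0.0435,0,0,0,0], claw=100)

```text
clock: 2.2
position: [439.1, 145.3, 253.8]
tool_rot: [3.141, -0.001, 0.431]
ft_force: [0.8, -0.6, 0.2]
opening: 85.2
```

Request:
servo_tool(steps=[0.0382,-0.0435,0,0,0,0,0.0382,-0.0435,0,0,0,0,0.0382,-0.0435,0,0,0,0,0,0,0,0,0,-0.18,0,0,0,0,0,-0.18,0,0,0,0,0,-0.18,0,0,0,0,0,-0.18,0,0,0,0,0,-0.18,0,0,0,0,0,-0.18,0,0,0,0,0,-0.18,0,0,0,0,0,-0.18,0,0,0,0,0,-0.18])

```text
clock: 3.7
position: [488.3, 309.7, 253.3]
tool_rot: [3.142, 0.0, 2.057]
ft_force: [-0.3, 0.2, -0.2]
opening: 85.6
```

Request:
servo_tool(steps=[0,0,0,0,0,-0.18,0,0,0,0,0,-0.18,0,0,0,0,0,-0.18,0,0,0,0,0,-0.18,0,0,0,0,0,-0.18,0,0,0,0,0,-0.18,0,0,0,0,0,-0.18,0,0,0,0,0,-0.18,0,0,0,0,0,-0.18,0,0,0,0,0,-0.18,0,0,0,0,0,-0.16,0,0,0,0,0,0])

```text
clock: 5.2
position: [488.3, 309.7, 253.3]
tool_rot: [-3.142, 0.0, -2.274]
ft_force: [-0.1, 0.2, 0.3]
opening: 85.3
```

Request:
servo_tool(steps=[0,0,0.04,0,0,-0.108,0,0,0.05,0,0,0,0,0,0.05,0,0,0,0,0,0.03,0,0,0,0,0,0.021,0,0,0,0,0,0,0,0,0], claw=60)

```text
clock: 5.95
position: [486.4, 308.9, 60.1]
tool_rot: [3.139, -0.004, -2.167]
ft_force: [-0.2, -0.9, 0.3]
opening: 51.2
```

```bash
python3 - <<'E'
from h import *
v=[]
for k in("scene","top"):
    c=ctrl.read_camera(k);u=proj([[489,310,60]],c)[0].astype(int)
    v.append(cv2.resize(c["img"][max(u[1]-45,0):u[1]+45,u[0]-50:u[0]+50],(400,360),interpolation=2))
cv2.imwrite("pics/pre.png",np.hstack(v))
E
```

```text
(no output)
```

View pics/pre.png

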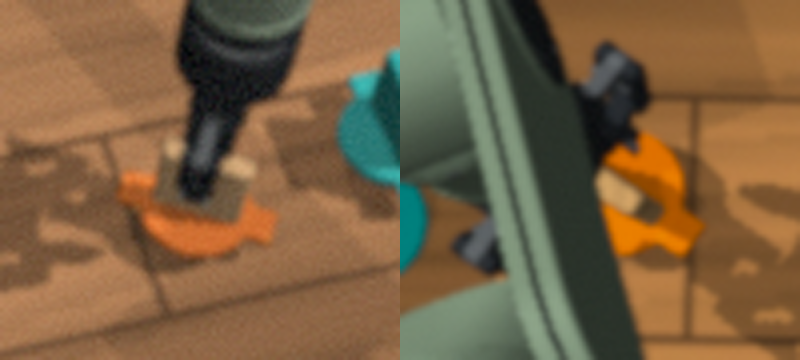

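The fingers straddle the blade, with the disc clear below, so I close.

Request:
servo_tool(steps=[0,0,0,0,0,0,0,0,0,0,0,0,0,0,0,0,0,0,0,0,0,0,0,0,0,0,0,0,0,0,0,0,0,0,0,0], claw=0)

```text
clock: 6.8
position: [489.7, 310.1, 63.8]
tool_rot: [-3.14, 0.003, -2.164]
ft_force: [0.8, -0.7, 5.8]
opening: 14.3
```

Request:
servo_tool(steps=[0,0,-0.02,0,0,0,0,0,-0.04,0,0,0,0,0,-0.05,0,0,0,0,0,-0.05,0,0,0,0,0,-0.02,0,0,0,0,0,0,0,0,0])

```text
clock: 7.55
position: [488.8, 310.2, 243.8]
tool_rot: [-3.14, 0.003, -2.164]
ft_force: [0.6, 0.5, -2.2]
opening: 13.9
```

```bash
python3 - <<'E'
from h import *
v=[]
o=ctrl.observe();print(o["position"],o["tool_rot"],o["ft_force"],o["opening"],o["joints"])
for k in("scene","top"):
    c=ctrl.read_camera(k);u=proj([[489,310,240]],c)[0].astype(int)
    v.append(cv2.resize(c["img"][max(u[1]-60,0):max(u[1]-60,0)+120,u[0]-65:u[0]+65],(400,370),interpolation=2))
cv2.imwrite("pics/lift.png",np.hstack(v))
E
```

```text
[488.84627746 310.17805509 243.75087234] [-3.14027536e+00  2.70706659e-03 -2.16429659e+00] [ 0.55591065  0.51997611 -2.16984827] 13.903394579713703 [ 4.15772257e-01  1.90726465e-01  1.49691205e+00  3.28792635e-04
  1.45096134e+00 -2.13235716e+00]
```

View pics/lift.png

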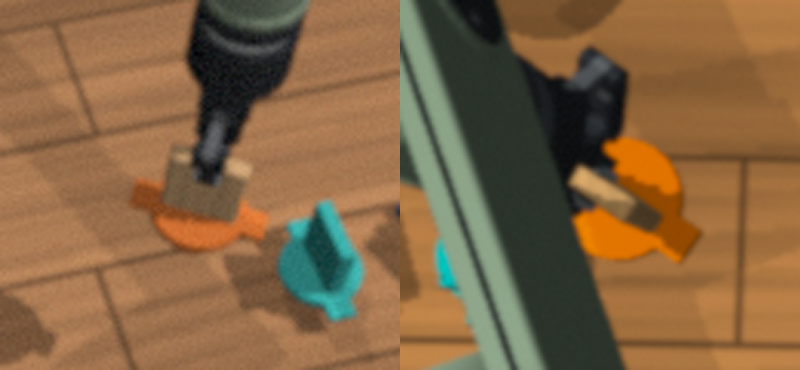

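Request:
servo_tool(steps=[0.0145,-0.0134,0,0,0,0,0.029,-0.0267,0,0,0,0,0.029,-0.0267,0,0,0,0,0.029,-0.0267,0,0,0,0,0.029,-0.0267,0,0,0,0,0.029,-0.0267,0,0,0,0,0.029,-0.0267,0,0,0,0,0.029,-0.0267,0,0,0,0,0.014,-0.0134,0,0,0,0,0,0,0,0,0,0.15,0,0,0,0,0,0.15,0,0,0,0,0,0.15])

```text
clock: 9.15
position: [535.1, -1.7, 241.1]
tool_rot: [3.14, -0.002, -2.619]
ft_force: [0.8, -0.1, -1.1]
opening: 14.6
```

Request:
servo_tool(steps=[0,0,0,0,0,0.15,0,0,0,0,0,0.15,0,0,0,0,0,0.15,0,0,0,0,0,0.15,0,0,0,0,0,0.041,0,0,0,0,0,0,0,0,0,0,0,0])

```text
clock: 10.02
position: [535.6, -1.7, 241.7]
tool_rot: [3.141, -0.001, 3.029]
ft_force: [0.8, -0.6, -1.3]
opening: 14.2
```

```bash
cat > chk.py <<'E'
from h import *
import sys
o=ctrl.observe();print(o["clock"],o["position"],o["tool_rot"],o["ft_force"],o["wrist_torque"],o["opening"])
v=[]
for k in("scene","top"):
    c=ctrl.read_camera(k);u=proj([[536.5,-1.2,150]],c)[0].astype(int)
    v.append(cv2.resize(c["img"][max(u[1]-60,0):max(u[1]-60,0)+120,u[0]-65:u[0]+65],(400,370),interpolation=2))
    if len(sys.argv)>2:
        for d in ctrl.silhouettes(k,"cap_grip"):
            print(k,d["p"],d["at"],d["region"].sum())
    np.savez(f"last_{k}.npz",**c)
cv2.imwrite(f"pics/{sys.argv[1]}.png",np.hstack(v))
E
python3 chk.py over 1
```

```text
10.025 [535.56040534  -1.65084422 241.74766608] [ 3.14142587e+00 -1.07270704e-03  3.02855283e+00] [ 0.77553792 -0.60609832 -1.30959031] [-0.01255168 -0.04336839 -0.04727848] 14.159656915733054
scene 0.94 [459.0, 181.7] 736
scene 0.85 [298.8, 207.0] 863
top 0.97 [354.5, 158.0] 660
top 0.63 [151.1, 188.3] 1035
```

View pics/over.png

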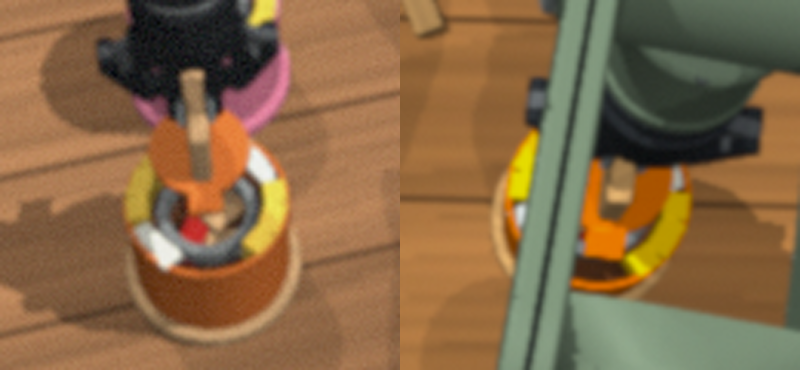

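```bash
python3 - <<'E'
from h import *
C={k:dict(np.load(f"last_{k}.npz")) for k in("scene","top")}
v=[]
for k in C:
    c=C[k];m=(sil(CAP,535.6,-1.7,178,-.113,c)>.5).astype(np.uint8)
    u=proj([[536.5,-1.2,200]],c)[0].astype(int);sl=(slice(u[1]-45,u[1]+45),slice(u[0]-50,u[0]+50))
    a=cv2.resize(c["img"][sl],None,fx=4,fy=4,interpolation=2);e=cv2.resize(m[sl],None,fx=4,fy=4)
    cs,_=cv2.findContours(e,0,1);cv2.drawContours(a,cs,-1,(255,0,0),1);v.append(a)
cv2.imwrite("pics/ov.png",np.hstack(v))
# scene disc fit
M=None
for d in ctrl.silhouettes("scene","cap_grip"):
    if abs(d["at"][0]-299)<12:M=d["region"].astype(float)
c=C["scene"]
def cost(p):
    s=sil(CAP,p[0],p[1],178,p[2],c);w=np.ones_like(s);return np.abs(s-M).sum()
for d0 in(0,6):
    r=minimize(cost,[535.6,-1.7,-.113],method="Nelder-Mead",options=dict(initial_simplex=[[530+d0,-1.7,-.113],[542,-1.7,-.1],[536,6,-.1],[536,-2,.1]]));print(r.x,r.fun)
E
```

```text
[ 5.32461576e+02 -5.28377049e-02 -1.10200520e-01] 134.6156862745098
[ 5.33104377e+02  3.16766687e-01 -1.18510794e-01] 133.68235294117648
```

View pics/ov.png

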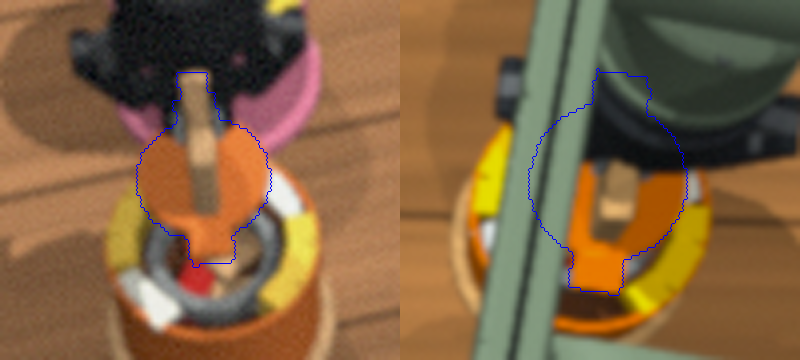

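Request:
servo_tool(steps=[-0.001,0,0.015,0,0,0,0,0,0.02,0,0,0,0,0,0.015,0,0,0,0,0,0.01,0,0,0,0,0,0.01,0,0,0,0,0,0.005,0,0,0,0,0,0,0,0,0])

```text
clock: 11.15
position: [536.8, -1.8, 167.1]
tool_rot: [3.142, -0.0, 3.028]
ft_force: [-0.3, 0.9, -1.1]
opening: 14.2
```

Request:
servo_tool(steps=[0,0,0.004,0,0,0,0,0,0.004,0,0,0,0,0,0.003,0,0,0,0,0,0,0,0,0])

```text
clock: 11.65
position: [536.7, -1.8, 155.9]
tool_rot: [3.142, -0.001, 3.028]
ft_force: [0.9, 0.3, -1.6]
opening: 14.5
```

Request:
servo_tool(steps=[0,0,0.002,0,0,0,0,0,0.002,0,0,0,0,0,0.002,0,0,0,0,0,0,0,0,0])

```text
clock: 12.15
position: [537.1, -1.9, 150.5]
tool_rot: [-3.141, 0.0, 3.028]
ft_force: [-0.4, -0.4, 1.2]
opening: 13.9
```

```bash
python3 chk.py seat
```

```text
12.15 [537.07323209  -1.94781926 150.52773534] [-3.14148106e+00  2.87261170e-04  3.02778703e+00] [-0.44546181 -0.44332974  1.16697411] [0.03490274 0.14742553 0.04220649] 13.941799633114032
```

View pics/seat.png

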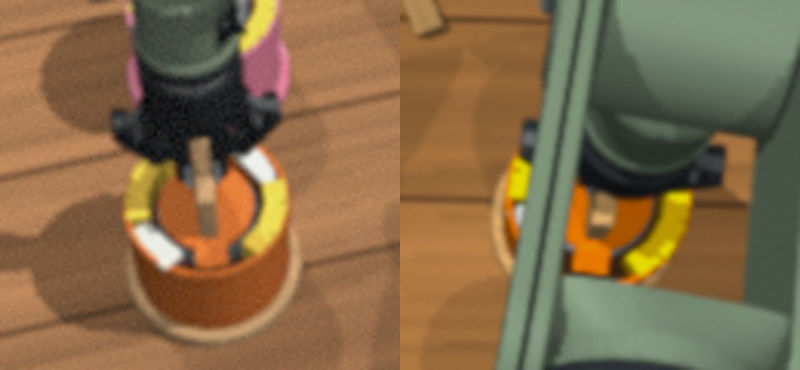

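The ear is in the front gap (scene crop about (210,245)), the disc is inside the collar and the seal has made contact at about 2.5 N. I twist clockwise.

Request:
servo_tool(steps=[0,0,0,0,0,0.08,0,0,0,0,0,0.08,0,0,0,0,0,0.08,0,0,0.0003,0,0,0.08,0,0,0.0003,0,0,0.08,0,0,0.0003,0,0,0.08,0,0,0.0003,0,0,0.08,0,0,0,0,0,0])

```text
clock: 13.25
position: [537.4, -1.5, 149.6]
tool_rot: [3.14, 0.001, 2.469]
ft_force: [0.3, 0.8, 1.8]
opening: 14.6
```

```bash
python3 chk.py tw1
```

```text
13.25 [537.35873289  -1.49504363 149.55575143] [3.14041377e+00 5.73856868e-04 2.46882473e+00] [0.31963459 0.78609637 1.76564011] [ 0.30865325 -0.03532567  0.04281253] 14.606493347532293
```

View pics/tw1.png

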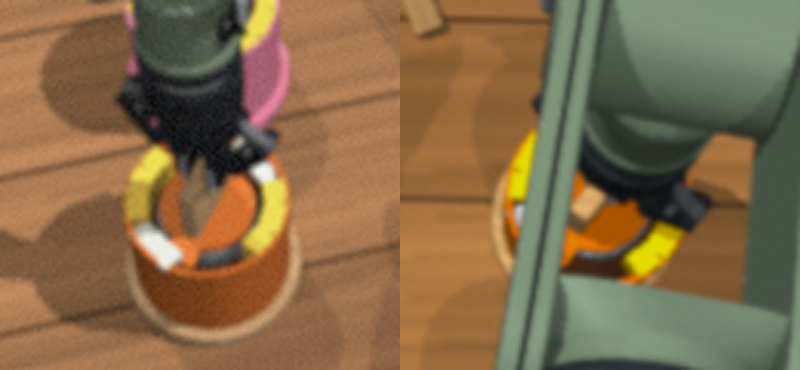

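The ear is turning under the white ramp with almost no torque, so I continue.

Request:
servo_tool(steps=[0,0,0.0003,0,0,0.08,0,0,0.0003,0,0,0.08,0,0,0.0003,0,0,0.08,0,0,0.0003,0,0,0.08,0,0,0.0003,0,0,0.08,0,0,0,0,0,0.05,0,0,0,0,0,0])

```text
clock: 14.22
position: [537.6, -1.9, 148.2]
tool_rot: [3.14, 0.001, 2.019]
ft_force: [0.1, 2.1, 1.8]
opening: 14.4
```

```bash
python3 -c "
from plant import ctrl;o=ctrl.observe();print(o['wrist_torque'],o['joints'])"
```

```text
[ 0.29393422 -0.20006202 -0.03607157] [-1.64617203e-01  1.89999524e-01  1.70273064e+00  1.91171071e-04
  1.24715479e+00 -6.12913410e-01]
```

Request:
servo_tool(steps=[0,0,0.0003,0,0,0.04,0,0,0.0003,0,0,0.04,0,0,0,0,0,0.04,0,0,0,0,0,0.03,0,0,0,0,0,0])

```text
clock: 14.85
position: [536.8, -2.0, 147.5]
tool_rot: [-3.141, 0.001, 1.871]
ft_force: [-2.6, 1.0, 4.8]
opening: 14.5
```

```bash
python3 chk.py tw2
```

```text
14.85 [536.81908748  -2.04781091 147.45295434] [-3.14101900e+00  1.04457364e-03  1.87132637e+00] [-2.5603212   0.98479461  4.75304085] [0.09489101 0.33378117 1.24343008] 14.502807772168127
```

View pics/tw2.png

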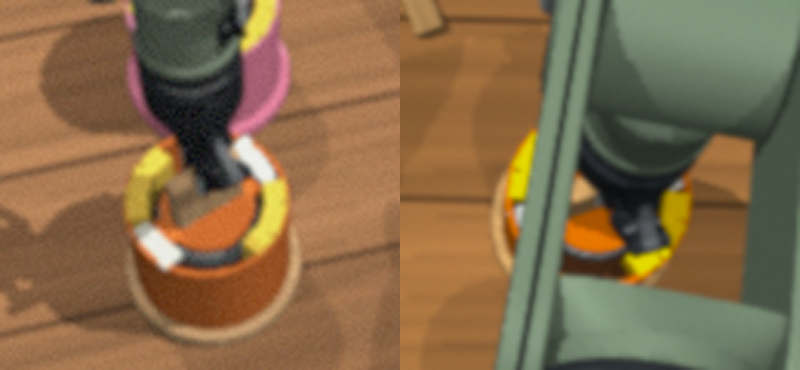

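The stop is reached: 66° turned, wrist torque 1.24 N m. I let go and rise.

Request:
servo_tool(steps=[0,0,0,0,0,0,0,0,0,0,0,0,0,0,0,0,0,0,0,0,0,0,0,0], claw=60)

```text
clock: 15.45
position: [536.8, -1.9, 146.7]
tool_rot: [-3.141, -0.0, 1.867]
ft_force: [-0.4, 0.2, 0.2]
opening: 51.2
```

Request:
servo_tool(steps=[0,0,-0.01,0,0,0,0,0,-0.03,0,0,0,0,0,-0.04,0,0,0,0,0,-0.04,0,0,0,0,0,-0.03,0,0,0,-0.04,0.04,0,0,0,0,-0.04,0.04,0,0,0,0,-0.04,0.04,0,0,0,0,-0.04,0.04,0,0,0,0,0,0,0,0,0,0])

```text
clock: 16.7
position: [738.4, -110.5, 291.8]
tool_rot: [-3.137, -0.002, 1.865]
ft_force: [-1.2, -0.7, -0.5]
opening: 51.0
```

```bash
python3 chk.py end 1
```

```text
16.7 [ 738.35609305 -110.50395145  291.76074702] [-3.13671976e+00 -2.45487758e-03  1.86525251e+00] [-1.16797213 -0.67976246 -0.52034129] [ 0.0153898  -0.01849103  0.00139762] 51.01471941882095
scene 0.81 [454.9, 182.7] 722
scene 0.71 [303.3, 223.6] 819
top 0.91 [149.7, 186.3] 1099
top 0.79 [345.4, 156.1] 1009
```

View pics/end.png

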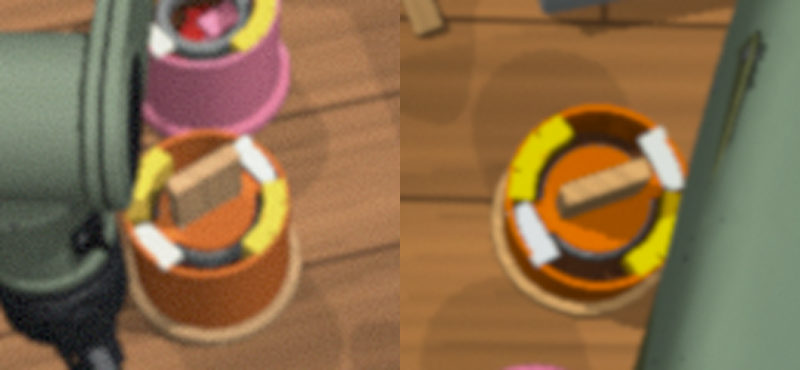

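```bash
python3 -c "
from plant import ctrl
for d in ctrl.silhouettes('top','blue_lid_grip'):print(d['p'],d['at'])
print(ctrl.finish_job())"
```

```text
the job is handed in; nothing more can be done
None
```

The orange jar is closed: I seated the orange eared cap in its collar, twisted it clockwise to the stop, released it and handed the job in at about 17 s. No verdict came back.

- **Turn:** The tool turned 66° from the measured gap axis. Wrist torque rose to 1.24 N m at the end, which is the stop. The last top picture, with the cap released, puts the grip at about 65°.
- **Height:** The grip centre was about 149.7 mm above the jar's underside just before release. That comes from the tool height and my grasp offset, and the limit is 152.2 mm. I did not measure the height again after letting go.
- **Seating:** In the last pictures the cap sits in the collar with its ears under the white ramps. It looked upright and centred by eye.
- **Arm:** It is clear of everything, with the tool at z ≈ 290 mm.
- **Blue lid:** The final lookup found no blue lid in the top picture; I think the arm hid it, but I did not confirm that. The arm never went low near it.

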